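# Change over the filter slides

## Task

Change over the two filter slides on the desk, with closed fingertips only: nothing is to be gripped or lifted. First press the black key beside the slide with the round push plate, which is latched half-way in, so that this slide springs fully out; then push the slide with the square push plate in past its stop and let go, so that it springs back and stays latched at mid travel. Never have both slides in at once, keep off the filter windows, and leave the things standing around where they are.

Things in the scene. Friction and masses are not known exactly. Their poses are not given: they have to be found in the camera images.
- round_unit: Filter unit with round push plate and round filter, fixed: aluminium base 180 x 96 x 8 mm with rails and a slide. Origin on the desk under the slide's centre line; x along the slide, away from the robot (push direction), y left, z up. Base: x -80 to +100, y -48 to +48 mm. Rocker with black key on its left at x = +20 mm (47 mm high), round port bridge (35 mm high) at x = +75 mm.
- round_slide (a joint): Slide travel along the unit's x, m: 0 = out (towards the robot), 0.050 = end stop. A spring pulls it out (4 to 8 N); pushing needs up to about 12 N. Once pushed beyond 0.030 (mostly a little sooner), the rocker's stop pin drops in behind it; let go, it springs back and latches on the pin at 0.025 (mid). Let go earlier, it springs out to 0. At the start this one rests latched at mid travel (0.025).
- round_push (a point): Centre of the near face of the upright grey round push plate at the slide's near end; moves with the slide; at slide 0 it is at x = -73 mm in the unit. Plate 36 mm wide, 36 mm high (18 to 54 mm above the desk, this point 36 mm), 7 mm thick. Axes as the unit's. Only the 8 mm high base lies before it.
- round_keytop (a point): Centre of the top of the black release key (22 x 18 mm, a rounded ridge along x on top) on the rocker, 66 mm left (+y) of the slide's centre line, at x = +20 mm in the unit, 47 mm above the desk at rest. Pressed down 9 mm (3 to 4 N; stops at 12 mm) it lifts the stop pin and frees a latched slide; it springs up again. Nothing lies under it.
- round_key (a joint): Angle of that rocker, rad: 0 = key up, stop pin down; 0.22 lifts the pin clear; 0.42 = key fully down.
- round_window (a point): The round filter in a dark frame on the slide, about 25 mm across; not to be touched. This point: centre of its top, 20 mm above the desk, 123 mm beyond the push plate's near face; moves with the slide.
- square_unit: Filter unit with square push plate and square filter, fixed: aluminium base 180 x 96 x 8 mm with rails and a slide. Origin on the desk under the slide's centre line; x along the slide, away from the robot (push direction), y left, z up. Base: x -80 to +100, y -48 to +48 mm. Rocker with black key on its left at x = +20 mm (47 mm high), round port bridge (35 mm high) at x = +75 mm.
- square_slide (a joint): Slide travel along the unit's x, m: 0 = out (towards the robot), 0.050 = end stop. A spring pulls it out (4 to 8 N); pushing needs up to about 12 N. Once pushed beyond 0.030 (mostly a little sooner), the rocker's stop pin drops in behind it; let go, it springs back and latches on the pin at 0.025 (mid). Let go earlier, it springs out to 0. At the start this one is fully out (0).
- square_push (a point): Centre of the near face of the upright grey square push plate at the slide's near end; moves with the slide; at slide 0 it is at x = -73 mm in the unit. Plate 36 mm wide, 36 mm high (18 to 54 mm above the desk, this point 36 mm), 7 mm thick. Axes as the unit's. Only the 8 mm high base lies before it.
- square_keytop (a point): Centre of the top of the black release key (22 x 18 mm, a rounded ridge along x on top) on the rocker, 66 mm left (+y) of the slide's centre line, at x = +20 mm in the unit, 47 mm above the desk at rest. Pressed down 9 mm (3 to 4 N; stops at 12 mm) it lifts the stop pin and frees a latched slide; it springs up again. Nothing lies under it.
- square_key (a joint): Angle of that rocker, rad: 0 = key up, stop pin down; 0.22 lifts the pin clear; 0.42 = key fully down.
- square_window (a point): The square filter in a dark frame on the slide, about 25 mm across; not to be touched. This point: centre of its top, 20 mm above the desk, 123 mm beyond the push plate's near face; moves with the slide.
- oil_bottle: Small amber bottle with white cap, 30 mm across, 66 mm high, stands loose between the two units; origin at the centre of its underside. Not to be moved.
- coverslip_box: Small blue and white box 35 x 35 x 21 mm, loose on the right; origin at the centre of its underside. Not to be moved.
- petri_dish: Shallow round dish, 56 mm across, 14 mm high, loose on the left; origin at the centre of its underside. Not to be moved.
- mailer: Grey plastic slide mailer 84 x 35 x 21 mm, loose behind the units; origin at the centre of its underside. Not to be moved.

How it is judged:
On the way, in this order (a step that is already met when the one before it is completed fails the run):
1. the round slide is released and has sprung fully out (value of joint round_slide below 0.004 m and value of joint square_slide below 0.012 m), for 0.1 s.
2. the square slide is pushed in to its stop (value of joint square_slide above 0.022 m).
At the end, for the whole second after the job is handed in: The round slide is fully out (within 3 mm), the square slide rests latched on its stop pin at mid travel (25 mm, within 2.5 mm) and is at rest, and both keys are up (value of joint round_slide below 0.003 m and value of joint square_slide between 0.0225 and 0.0275 m and value of joint each of square_key, round_key below 0.08 rad and velocity of joint square_slide between -0.01 and 0.01 m/s); the robot touches nothing.
It fails at once if both slides are in at once (each more than 15 mm) (value of joint each of round_slide, square_slide above 0.015 m).
It fails at once if a filter window is touched (contact force between any of the fingers, the arm and round_slide_c6 above 0.5 N or contact force between any of the fingers, the arm and square_slide_c6 above 0.5 N).
It fails at once if a push plate is gripped (its back is touched) (contact force between any of the fingers, the arm and round_slide_c5 above 0.5 N or contact force between any of the fingers, the arm and square_slide_c5 above 0.5 N).
It fails at once if a bystander is moved more than 15 mm or lifted (distance of any of oil_bottle, coverslip_box, petri_dish, mailer from where it was at the start of the episode above 0.015 m).
It also fails if it takes over 40 s, if anything falls off the work surface, if the arm or the gripper's body presses on something with over 40 N, if the wrist force passes 120 N, or if a joint passes its speed limit or range.

## Robot

A 6-joint arm with a two-finger parallel gripper is mounted at the origin on a cart in front of the work surface, level with it; the furniture and walls round the work are solid. World frame = base frame: x ahead of the robot, y to its left, z up, the work surface at z = 0. Lengths are in m, angles in rad, forces in N, time in s.
With the tool pointing down it reaches from about 0.3 to 0.775 m from the base axis. Payload 14.6 kg.
Tool frame: the origin (TCP) lies on the centre line of the jaws, within the pads' length; the fingertips stand 19 mm ahead of it and the grasp point (between the pads) is the TCP; z points along the fingers, y is the direction in which the jaws open and shut (so a half turn about z gives the same grasp; the last joint's range is limited). The gripper opens to 94 mm and grips with 3 to 60 N. Pads are 16 mm wide; open, the fingers measure 119 mm over their backs; the gripper's body (75 mm by 177 mm) begins 78 mm behind the grasp point.
Start: joints at [1.068, 0.3, 1.521, -0, 1.321, -0.067], TCP at [0.232, 0.499, 0.195] pointing down, gripper open.
Joint ranges: [-3.03, 3.03], [-0.79, 2.21], [0.23, 2.52], [-1.04, 4.18], [0, 3.07], [-2.55, 2.55]. Speed limits (rad/s): [2.22, 2.22, 2.57, 3.14, 3.14, 3.14].

## Interface

Orientations are given as [roll, pitch, yaw] about the fixed x, y, z axes, in that order (R = Rz(yaw) Ry(pitch) Rx(roll)).
In Python, from station import ctrl gives the robot as it stands. The module is installed in compiled form; this text tells all that it offers.
- The arm moves only by the shell command python3 -m creep 'ROWS' [FORCE]. ROWS is a JSON object of lists of equal length, an entry for each row: "translation": the shift along the world's x, y, z in mm, a list of three; "yaw": the turn about the world's z in rad; "gripper": the closure in counts, from 0 (fully open) to 255 (shut). A call has 1 to 5 rows; each row is the pose to reach, as a shift and turn from the pose measured when the call began; what a row does not reach only later rows make up. A row lasts 1/12 s, in which the tool goes at most 41.7 mm and 7.16 degrees, less where a joint would pass 70% of its speed; a pose out of reach is approached as far as the arm can. A call with a gripper value outside its range is refused whole. The fingers move at their own pace and stop on an object; FORCE is the grip in N (left out, the last holds). Time passes only in rows, so rows that repeat a pose let the fingers close. It gives the time, the measured TCP pose, the force and the opening at its end, in the units of the state.
- ctrl.get_obs(): the state, without advancing time (a new reading comes with each control period).
- ctrl.camera(name): name is "side" or "top" or "wrist"; returns a dict with "pixels" (480x640x3 uint8, red, green, blue), "depth" (480x640 float32, m along the optical axis (not along the pixel's ray), 0 where there is no reading), "fx", "fy", "cx", "cy" (pixels), "R" (3x3) and "t" (3): a world point X has camera coordinates R X + t; the wrist camera has in their place "tool_from_camera" (4x4, takes a point from camera to tool coordinates, whose origin is the TCP and whose axes are the flange's). Camera axes: x right, y down, z forward; pixel columns grow to the right and rows downward; lengths in m; the calibration is good to about 2 mm. The wrist camera is an equidistant fisheye: a pixel r from the principal point sees the ray r / f radians off the axis. A picture is of the moment at which its call begins: read the wrist's pose just before it.
- ctrl.hand_in(): hands the job in, once; it reports no verdict.
The state is a dict: "time_s": time; "qpos": joint angles; "joint_vel": joint speeds; "tau": joint torques, N m; "ee_pos": TCP position; "eef_rot": TCP orientation; "force": force on the tool from outside, world axes, zero at the start; "moment": the same for the moment, N m; "grip_width": finger opening in m.
Only numpy, scipy, OpenCV 4.12 (cv2) and the standard library are available. Lean on these libraries where they do the work, as an engineer would, in place of code of your own. Each camera call takes 0.05 s, during which the arm holds its last target. There are 200 camera calls.

## Working session

There is one attempt and no reset: what is moved stays moved. The work goes in short steps, Python scripts to look and compute and a shell command to move; the robot and the scene stay as the last step left them, time stands still between calls to the robot, and variables do not carry over. Pictures are saved under pics/ and viewed, about 8 in all and at most 12, crops included, and the job is handed in when it is done.

```bash
mkdir -p pics; python3 - <<'E'
from station import ctrl
import cv2,numpy as np
o=ctrl.get_obs();print({k:np.round(v,3).tolist() for k,v in o.items()})
for n in("top","side"):
    c=ctrl.camera(n);cv2.imwrite(f"pics/{n}0.png",c["pixels"][:,:,::-1]);np.savez(f"{n}0.npz",**c)
    print(n,c["fx"],c["cx"],c["cy"],(-np.array(c["R"]).T@c["t"]).round(3),np.round(c["R"],3).tolist(),(c["depth"]>0).mean())
E
```

```text
{'time_s': 0.0, 'qpos': [1.068, 0.3, 1.522, 0.0, 1.321, -0.067], 'joint_vel': [-0.002, -0.0, 0.0, 0.0, 0.001, -0.001], 'tau': [0.003, -53.179, -35.275, 0.071, 0.024, -0.0], 'ee_pos': [0.232, 0.498, 0.195], 'eef_rot': [-3.14, -0.0, 2.706], 'force': [-0.087, 0.411, 0.322], 'moment': [-0.004, -0.008, 0.012], 'grip_width': 0.094}
top 511.858898947837 326.8049354842178 238.59718312721012 [0.4   0.088 1.328] [[0.011, -1.0, -0.004], [-0.986, -0.01, -0.169], [0.169, 0.006, -0.986]] 0.996162109375
side 532.1341210775391 327.31004521523914 237.015619182464 [ 0.466 -0.839  0.854] [[0.989, -0.144, 0.012], [-0.083, -0.633, -0.77], [0.119, 0.761, -0.638]] 0.9960709635416667
```

View pics/top0.png

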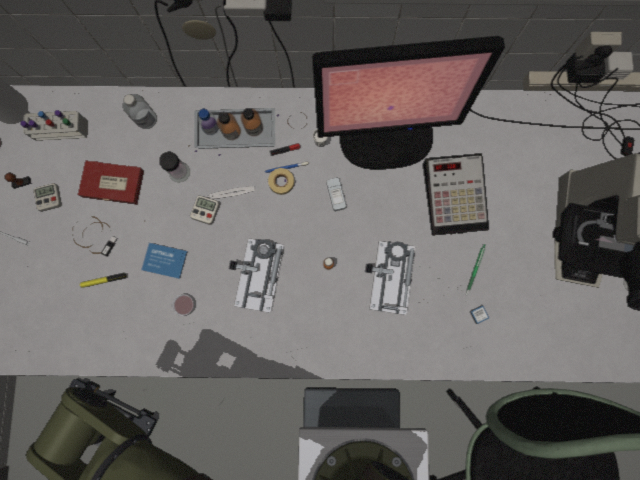

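View pics/side0.png

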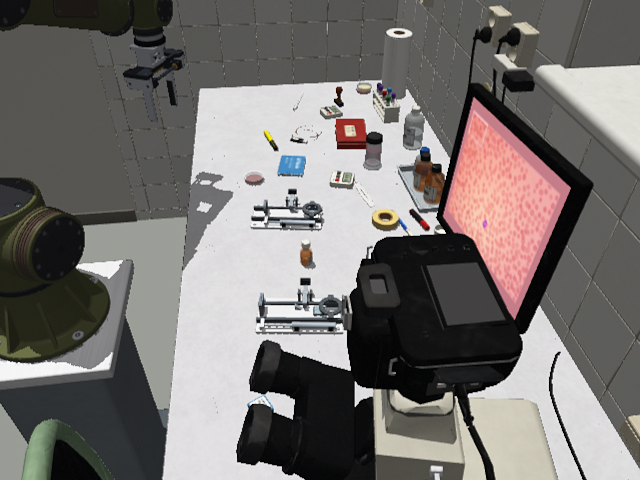

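The top view shows two units, at about (260,273) and (394,277), with the bottle between them at (329,263). In the side view they are at (288,213) and (300,308). I'll enlarge both views.

```bash
python3 - <<'E'
import cv2,numpy as np
t=cv2.imread("pics/top0.png");s=cv2.imread("pics/side0.png")
r=lambda im,x,y,w,h:cv2.resize(im[y:y+h,x:x+w],(400,300),interpolation=cv2.INTER_CUBIC)
m=np.vstack([np.hstack([r(t,205,232,120,90),r(t,340,232,120,90)]),np.hstack([r(s,235,175,100,75),r(s,245,270,100,75)])])
cv2.imwrite("pics/m1.png",m)
E
```

```text
(no output)
```

View pics/m1.png

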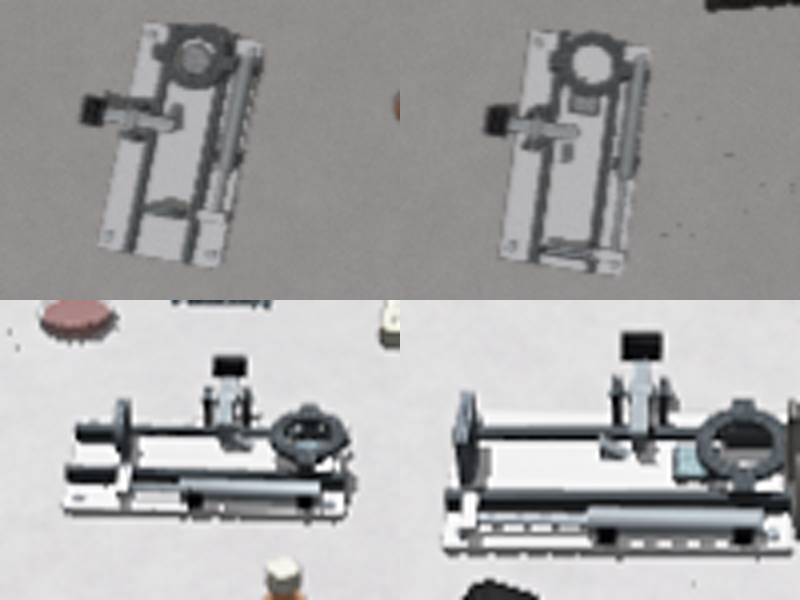

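The left unit is the round one: its slide sits half-way in and no window shows before the port. The right unit is the square one: its slide is out and the square window shows at about (585,103) in the mosaic. The keys are black blobs left of each unit.

```bash
cat >h.py <<'E'
import numpy as np,cv2
def ray(c,uv):
    R=np.array(c["R"]);t=np.array(c["t"]);d=R.T@np.array([(uv[0]-c["cx"])/c["fx"],(uv[1]-c["cy"])/c["fy"],1]);return -R.T@t,d
def plane(c,uv,z):
    o,d=ray(c,uv);return o+d*(z-o[2])/d[2]
def tri(a,b):
    (o1,d1),(o2,d2)=a,b
    s=np.linalg.lstsq(np.c_[d1,-d2],o2-o1,rcond=None)[0]
    p,q=o1+s[0]*d1,o2+s[1]*d2;return (p+q)/2,np.linalg.norm(p-q)
def dark(c,x,y,w,h,th=45):
    g=c["pixels"].max(2)[y:y+h,x:x+w];m=(g<th).astype(np.uint8)
    n,l,st,ce=cv2.connectedComponentsWithStats(m);i=1+st[1:,4].argmax();return ce[i]+[x,y],st[i]
E
python3 - <<'E'
from h import *
T=dict(np.load("top0.npz"));S=dict(np.load("side0.npz"))
for nm,kt,ks,box in(("round",(222,255,18,20),(285,186,15,12),(225,234,62,82)),("square",(358,256,18,20),(297,275,18,16),(362,234,56,84))):
    a,sa=dark(T,*kt);b,sb=dark(S,*ks);p,e=tri(ray(T,a),ray(S,b))
    print(nm,"key",a.round(1),sa,b.round(1),sb,p.round(4),e.round(4))
    x,y,w,h=box;g=T["pixels"].min(2)[y:y+h,x:x+w]
    m=cv2.morphologyEx((g>170).astype(np.uint8),cv2.MORPH_CLOSE,np.ones((3,3)))
    cs,_=cv2.findContours(m,cv2.RETR_EXTERNAL,cv2.CHAIN_APPROX_NONE)
    pts=np.vstack(cs)[:,0]+[x,y]
    P=np.array([plane(T,q,.008)[:2] for q in pts],np.float32)*1000
    # long axis orientation and extents from base pixels
    r=cv2.minAreaRect(P);print(" rect",r,np.bincount(g.ravel()//20).tolist())
    D=T["depth"][y:y+h,x:x+w]; print(cv2.boxPoints(r).round(0).tolist())
E
```

```text
round key [232.7 264.8] [ 8  7  7  7 33] [292.  191.5] [ 4  4  7  4 28] [0.5514 0.3331 0.0395] 0.0005
 rect ((529.747314453125, 269.96624755859375), (90.86181640625, 177.02069091796875), 80.31128692626953) [1, 29, 51, 422, 414, 269, 724, 2186, 485, 503]
[[435.0, 240.0], [609.0, 210.0], [625.0, 300.0], [450.0, 330.0]]
square key [368.8 267.8] [ 9  9  5  7 32] [305.  281.5] [ 4  4  9  6 53] [ 0.5473 -0.0116  0.0397] 0.0007
 rect ((527.1984252929688, -75.12123107910156), (90.74227142333984, 176.4142303466797), 81.9206771850586) [0, 32, 23, 345, 315, 330, 714, 1903, 561, 481]
[[433.0, -108.0], [608.0, -132.0], [621.0, -43.0], [446.0, -18.0]]
```

Measured key centres sit within 1 mm of where the base rectangles put them. Base rectangles come out at 91x177 mm against 96x180 given.

| | Yaw | Origin (mm) | Target (mm) |
|---|---|---|---|
| Round unit | -9.7° | (520,272) | key (551,333) |
| Square unit | -8.1° | (517,-74) | push point (445,-63) |

Next I move above the round key with the fingers closed.

```bash
python3 -m creep '{"translation":[[35,-18,0],[70,-36,0],[105,-54,0],[140,-72,0],[175,-90,0]],"yaw":[0.06,0.12,0.18,0.24,0.27],"gripper":[255,255,255,255,255]}' 20
```

```text
time_s: 0.52
ee_pos: [0.4084, 0.4072, 0.1946]
eef_rot: [-3.14, -0.0, 2.98]
force: [-0.9, 1.0, 0.5]
grip_width: 0.0642
```

```bash
python3 -m creep '{"translation":[[35,-18,-10],[70,-36,-30],[105,-54,-50],[143,-74,-75],[143,-74,-95]],"yaw":[0,0,0,0,0],"gripper":[255,255,255,255,255]}' && python3 -m creep '{"translation":[[0,0,0],[0,0,0],[0,0,0],[0,0,0],[0,0,0]],"yaw":[0,0,0,0,0],"gripper":[255,255,255,255,255]}'; python3 - <<'E'
from station import ctrl
import cv2
c=ctrl.camera("side");t=ctrl.camera("top")
import numpy as np
r=lambda im,x,y,w,h:cv2.resize(im[y:y+h,x:x+w],(400,300),interpolation=cv2.INTER_CUBIC)
cv2.imwrite("pics/m2.png",np.hstack([r(c["pixels"],225,135,140,105),r(t["pixels"],190,222,120,90)])[:,:,::-1])
E
```

```text
time_s: 0.93
ee_pos: [0.5552, 0.3304, 0.0991]
eef_rot: [-3.141, 0.001, 2.976]
force: [-0.2, -0.1, 0.0]
grip_width: 0.0307
time_s: 1.35
ee_pos: [0.5549, 0.3316, 0.101]
eef_rot: [3.141, 0.003, 2.978]
force: [-0.3, -0.6, -0.2]
grip_width: 0.0007
```

View pics/m2.png

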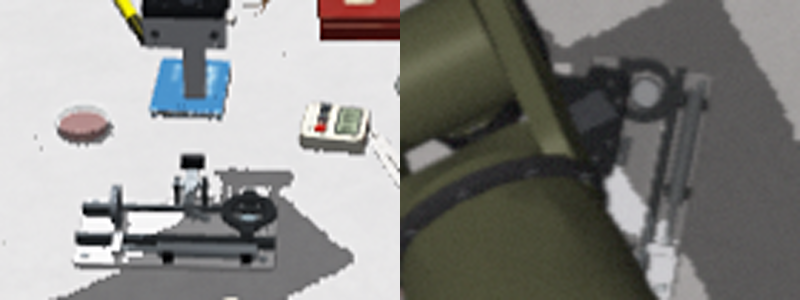

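The fingertip at mosaic (195,98) is directly over the key at (192,158), about 4 mm far in x. I'll correct that and press down gently.

```bash
python3 -m creep '{"translation":[[-4,1.5,-10],[-4,1.5,-20],[-4,1.5,-27],[-4,1.5,-31],[-4,1.5,-33]],"yaw":[0,0,0,0,0],"gripper":[255,255,255,255,255]}' ; python3 -m creep '{"translation":[[0,0,-3],[0,0,-6],[0,0,-8],[0,0,-10],[0,0,-10]],"yaw":[0,0,0,0,0],"gripper":[255,255,255,255,255]}'
```

```text
time_s: 1.87
ee_pos: [0.5505, 0.3325, 0.0661]
eef_rot: [-3.141, 0.001, 2.978]
force: [-0.7, -0.8, 0.6]
grip_width: 0.0005
time_s: 2.28
ee_pos: [0.5504, 0.3325, 0.0557]
eef_rot: [-3.141, 0.001, 2.978]
force: [-0.4, -0.0, -0.6]
grip_width: 0.0005
```

Expected 3 to 4 N here but there's almost none, so I'll look before pressing further.

```bash
python3 - <<'E'
from station import ctrl
import cv2,numpy as np
c=ctrl.camera("side");w=ctrl.camera("wrist");print(np.round(w["tool_from_camera"],3).tolist(),w["fx"],w["cx"],w["cy"])
print(ctrl.get_obs()["force"])
r=lambda im,x,y,w,h:cv2.resize(im[y:y+h,x:x+w],(400,300),interpolation=cv2.INTER_CUBIC)
cv2.imwrite("pics/m3.png",np.hstack([r(c["pixels"],240,150,100,75),cv2.resize(w["pixels"],(400,300))])[:,:,::-1])
E
```

```text
[[0.0, -0.967, -0.254, 0.074], [1.0, 0.0, 0.001, -0.001], [-0.001, -0.254, 0.967, -0.191], [0.0, 0.0, 0.0, 1.0]] 371.64829954431775 326.1398320554687 237.86650461113462
[0.91342776 0.00701748 0.59360742]
```

View pics/m3.png

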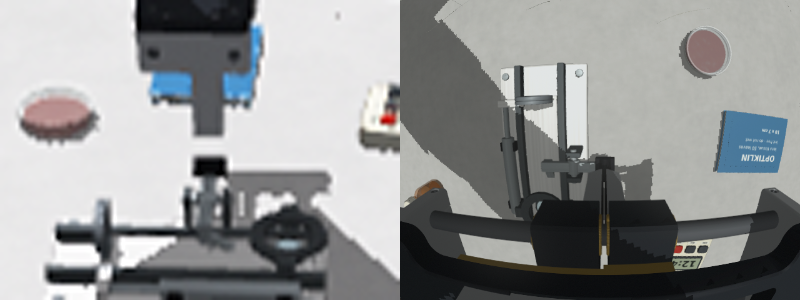

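The side view shows a gap between the tip at mosaic (208,135) and the key top at (208,158). I'll check this numerically.

```bash
python3 - <<'E'
from h import *
from station import ctrl
S=ctrl.camera("side");W=ctrl.camera("wrist");o=ctrl.get_obs();print(o["ee_pos"],o["force"])
pr=lambda p:(lambda q:(S["fx"]*q[0]/q[2]+S["cx"],S["fy"]*q[1]/q[2]+S["cy"],q[2]))(np.array(S["R"])@p+S["t"])
x,y,_=o["ee_pos"]
for z in(.075,.0557,.047,.0367):print(z,np.round(pr(np.array([x,y,z])),2))
print(S["depth"][170:196,292].round(3).tolist());print(S["pixels"][170:196,292].tolist())
print([round(float(pr(np.array([x,y,z]))[2]),3) for z in (.06,.04)])
im=W["pixels"][195:315,246:406];cv2.imwrite("pics/w4.png",cv2.resize(im,None,fx=4,fy=4,interpolation=cv2.INTER_CUBIC)[:,:,::-1])
D=W["depth"];print([(r,round(float(D[r,326]),3)) for r in range(230,300,4)])
E
```

```text
[0.55058825 0.33259781 0.05627838] [-0.12757744 -0.1173037  -0.65686377]
0.075 [291.2  180.51   1.4 ]
0.0557 [291.43 186.61   1.41]
0.047 [291.53 189.32   1.42]
0.0367 [291.65 192.51   1.42]
[1.3669999837875366, 1.3680000305175781, 1.3730000257492065, 1.3669999837875366, 1.371999979019165, 1.371000051498413, 1.3760000467300415, 1.378000020980835, 1.375, 1.378999948501587, 1.3830000162124634, 1.3860000371932983, 1.3880000114440918, 1.3860000371932983, 1.3990000486373901, 1.5260000228881836, 1.5140000581741333, 1.5140000581741333, 1.5, 1.4190000295639038, 1.409000039100647, 1.4149999618530273, 1.4179999828338623, 1.4110000133514404, 1.4119999408721924, 1.4149999618530273]
[[86, 87, 91], [86, 87, 90], [86, 88, 91], [86, 87, 91], [86, 88, 92], [87, 88, 92], [86, 87, 91], [85, 86, 91], [86, 88, 92], [87, 88, 93], [86, 88, 91], [85, 87, 91], [82, 83, 86], [91, 93, 96], [190, 191, 193], [236, 235, 236], [232, 232, 233], [237, 236, 237], [201, 200, 202], [80, 79, 82], [11, 11, 14], [11, 11, 14], [9, 9, 11], [29, 31, 33], [73, 78, 81], [93, 99, 104]]
[1.408, 1.421]
[(230, 0.253), (234, 0.253), (238, 0.253), (242, 0.254), (246, 0.255), (250, 0.257), (254, 0.208), (258, 0.208), (262, 0.208), (266, 0.209), (270, 0.21), (274, 0.187), (278, 0.182), (282, 0.176), (286, 0.172), (290, 0.168), (294, 0.163), (298, 0.158)]
```

View pics/w4.png

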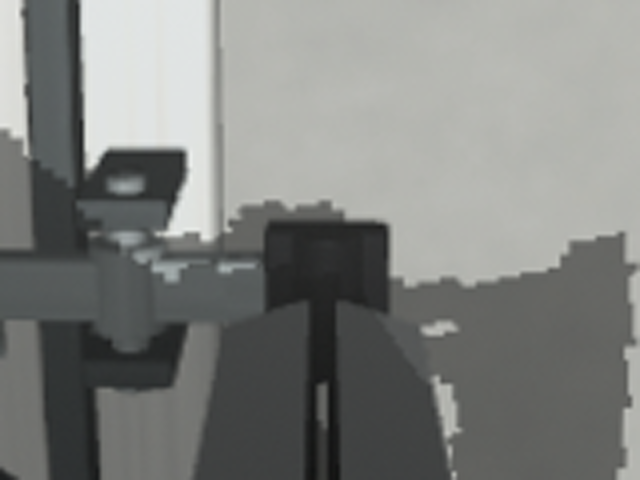

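With the gripper shut, the tips end about 7–10 mm above the TCP rather than 19 mm ahead of it: side row 183.7 gives z≈0.065. The wrist depth puts the key top at z≈0.049, so the key is untouched. I'll go down until I feel it.

```bash
python3 -m creep '{"translation":[[0,0,-4],[0,0,-8],[0,0,-11],[0,0,-12]],"yaw":[0,0,0,0],"gripper":[255,255,255,255]}' ; python3 -m creep '{"translation":[[0,0,-2],[0,0,-4],[0,0,-4]],"yaw":[0,0,0],"gripper":[255,255,255]}';python3 -m creep '{"translation":[[0,0,-2],[0,0,-4],[0,0,-4]],"yaw":[0,0,0],"gripper":[255,255,255]}'
```

```text
time_s: 2.82
ee_pos: [0.5503, 0.3324, 0.0434]
eef_rot: [-3.14, 0.001, 2.978]
force: [-0.8, 0.7, -0.3]
grip_width: 0.0007
time_s: 3.07
ee_pos: [0.5501, 0.3323, 0.0389]
eef_rot: [-3.14, 0.0, 2.978]
force: [0.3, 0.5, 0.0]
grip_width: 0.0004
time_s: 3.32
ee_pos: [0.5503, 0.3327, 0.035]
eef_rot: [-3.141, 0.001, 2.978]
force: [1.1, 1.3, 1.7]
grip_width: 0.0007
```

```bash
python3 -m creep '{"translation":[[0,0,-2],[0,0,-4],[0,0,-4]],"yaw":[0,0,0],"gripper":[255,255,255]}';python3 -m creep '{"translation":[[0,0,-2],[0,0,-4],[0,0,-4]],"yaw":[0,0,0],"gripper":[255,255,255]}'; python3 - <<'E'
from station import ctrl
import cv2,numpy as np
c=ctrl.camera("side");print(ctrl.get_obs()["force"])
cv2.imwrite("pics/m5.png",cv2.resize(c["pixels"][160:235,240:340],(640,480),interpolation=cv2.INTER_CUBIC)[:,:,::-1])
E
```

```text
time_s: 3.57
ee_pos: [0.5502, 0.3325, 0.0305]
eef_rot: [-3.14, 0.0, 2.978]
force: [-0.4, 0.8, 2.1]
grip_width: 0.0005
time_s: 3.82
ee_pos: [0.5501, 0.3325, 0.0261]
eef_rot: [-3.14, 0.0, 2.978]
force: [0.6, 2.1, 2.5]
grip_width: 0.0005
[0.69338067 1.88351755 2.72500696]
```

View pics/m5.png

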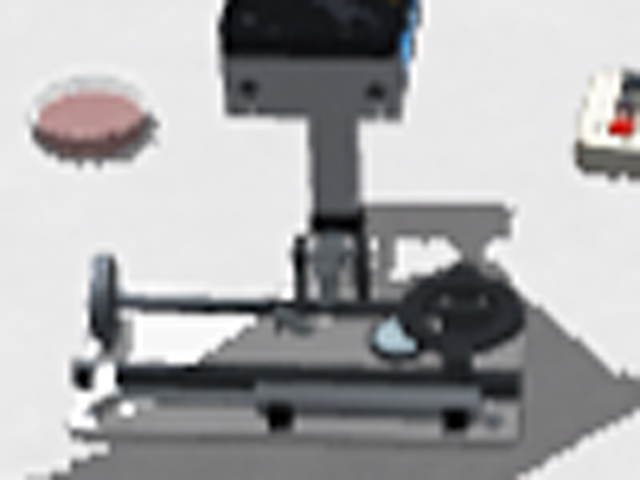

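The key is down and the round slide has sprung out: its plate is now at image x≈100 and the round window is visible. The tips sit about 11 mm above the TCP. Now I lift and go to the front of the square plate.

```bash
python3 -m creep '{"translation":[[0,0,30],[0,0,65],[0,0,100],[-10,-20,125],[-20,-50,130]],"yaw":[0,0,0,0,0.02],"gripper":[255,255,255,255,255]}'; python3 -m creep '{"translation":[[-12,-34,0],[-24,-68,0],[-36,-102,0],[-48,-136,0],[-60,-170,0]],"yaw":[0,0,0,0,0],"gripper":[255,255,255,255,255]}'; python3 -m creep '{"translation":[[-12,-34,0],[-24,-68,0],[-36,-102,0],[-48,-136,0],[-60,-170,0]],"yaw":[0,0,0,0,0],"gripper":[255,255,255,255,255]}'
```

```text
time_s: 4.28
ee_pos: [0.5309, 0.2838, 0.1605]
eef_rot: [3.14, 0.005, 2.999]
force: [1.3, 0.1, 0.0]
grip_width: 0.0005
time_s: 4.7
ee_pos: [0.4697, 0.1121, 0.1602]
eef_rot: [3.14, 0.005, 2.999]
force: [0.5, -0.5, 0.2]
grip_width: 0.0004
time_s: 5.12
ee_pos: [0.4084, -0.0594, 0.1601]
eef_rot: [3.141, 0.004, 3.0]
force: [0.6, -0.2, -0.3]
grip_width: 0.0003
```

```bash
python3 - <<'E'
from station import ctrl
import numpy as np,cv2
o=ctrl.get_obs();print(o["ee_pos"],o["eef_rot"],o["time_s"])
t=ctrl.camera("top");s=ctrl.camera("side")
r=lambda im,x,y,w,h:cv2.resize(im[y:y+h,x:x+w],(400,300),interpolation=cv2.INTER_CUBIC)
cv2.imwrite("pics/m6.png",np.hstack([r(t["pixels"],205,232,120,90),r(s["pixels"],200,175,240,180)])[:,:,::-1])
E
```

```text
[ 0.40838355 -0.05937786  0.16008801] [3.14078846 0.00391875 2.99965447] 5.1167
```

View pics/m6.png

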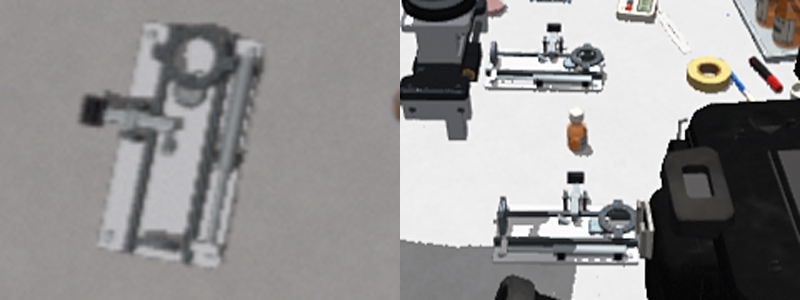

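The round slide is fully out and its key is back up. Next I go down in front of the square plate, aligned to within about 1 mm.

```bash
python3 -m creep '{"translation":[[0,1,-35],[0,1,-70],[0,1,-105],[0,1,-130],[0,1,-146]],"yaw":[0,0,0,0,0],"gripper":[255,255,255,255,255]}'; python3 -m creep '{"translation":[[5,-0.7,0],[10,-1.4,0],[15,-2.1,0],[20,-2.8,0],[24,-3.4,0]],"yaw":[0,0,0,0,0],"gripper":[255,255,255,255,255]}'; python3 - <<'E'
from station import ctrl
import cv2,numpy as np
c=ctrl.camera("side");print(ctrl.get_obs()["force"],ctrl.get_obs()["ee_pos"])
cv2.imwrite("pics/m7.png",cv2.resize(c["pixels"][260:350,230:350],(640,480),interpolation=cv2.INTER_CUBIC)[:,:,::-1])
E
```

```text
time_s: 5.63
ee_pos: [0.4067, -0.0595, 0.0115]
eef_rot: [3.141, 0.0, 2.995]
force: [0.2, 0.2, 0.5]
grip_width: 0.0005
time_s: 6.05
ee_pos: [0.4321, -0.0631, 0.0126]
eef_rot: [3.141, 0.002, 2.995]
force: [-1.0, 0.5, 0.9]
grip_width: 0.0004
[0.01979304 0.59208364 0.08011221] [ 0.43243888 -0.06323299  0.01248452]
```

View pics/m7.png

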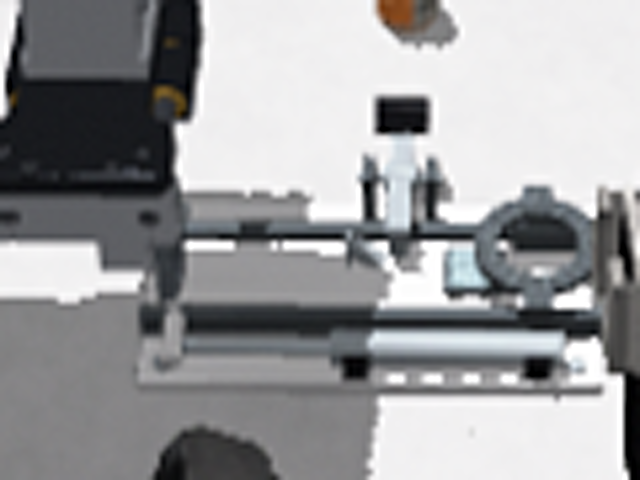

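```bash
python3 - <<'E'
from h import *
S=dict(np.load("side0.npz"))
pr=lambda p:(lambda q:(S["fx"]*q[0]/q[2]+S["cx"],S["fy"]*q[1]/q[2]+S["cy"]))(S["R"]@np.array(p)+S["t"])
m=lambda p:((np.array(pr(p))-[230,260])*5.333).round(0)
for z in(.018,.024,.03,.036,.045,.054):print(z,"tip",m([.4325,-.075,z]),"axis",m([.4325,-.063,z]),"plate",m([.445,-.063,z]),m([.4425,-.081,z]))
E
```

```text
0.018 tip [126. 294.] axis [125. 272.] plate [157. 268.] [153. 303.]
0.024 tip [125. 284.] axis [124. 261.] plate [156. 258.] [152. 293.]
0.03 tip [124. 273.] axis [123. 251.] plate [155. 248.] [150. 282.]
0.036 tip [123. 263.] axis [122. 240.] plate [154. 237.] [149. 272.]
0.045 tip [121. 247.] axis [120. 224.] plate [152. 221.] [148. 256.]
0.054 tip [119. 231.] axis [118. 208.] plate [150. 205.] [146. 240.]
```

The tip bottom is at z≈0.030, within the plate's height, and just short of the face. I lower 4 mm and push along the slide.

```bash
python3 -m creep '{"translation":[[1,0,-4],[6,-0.8,-4],[11,-1.6,-4],[16,-2.3,-4],[20,-2.8,-4]],"yaw":[0,0,0,0,0],"gripper":[255,255,255,255,255]}'; python3 -m creep '{"translation":[[5,-0.7,0],[10,-1.4,0],[14,-2,0],[17,-2.4,0],[17,-2.4,0]],"yaw":[0,0,0,0,0],"gripper":[255,255,255,255,255]}'
```

```text
time_s: 6.52
ee_pos: [0.4514, -0.0658, 0.0082]
eef_rot: [3.141, -0.001, 2.995]
force: [-14.3, 2.7, 7.9]
grip_width: 0.0001
time_s: 6.93
ee_pos: [0.4679, -0.068, 0.008]
eef_rot: [3.141, -0.004, 2.995]
force: [-6.5, 1.7, 4.2]
grip_width: 0.0005
```

```bash
python3 -m creep '{"translation":[[3,-0.4,0],[6,-0.9,0],[8,-1.1,0],[8,-1.1,0]],"yaw":[0,0,0,0],"gripper":[255,255,255,255]}'; python3 - <<'E'
from station import ctrl
import cv2,numpy as np
c=ctrl.camera("side");print(ctrl.get_obs()["force"],ctrl.get_obs()["ee_pos"])
cv2.imwrite("pics/m8.png",cv2.resize(c["pixels"][260:350,230:350],(640,480),interpolation=cv2.INTER_CUBIC)[:,:,::-1])
E
```

```text
time_s: 7.27
ee_pos: [0.4753, -0.069, 0.0078]
eef_rot: [3.141, -0.006, 2.996]
force: [-7.4, 0.8, 4.1]
grip_width: 0.0005
[-7.02177814  0.73024448  5.18048187] [ 0.47528585 -0.06903196  0.00776291]
```

View pics/m8.png

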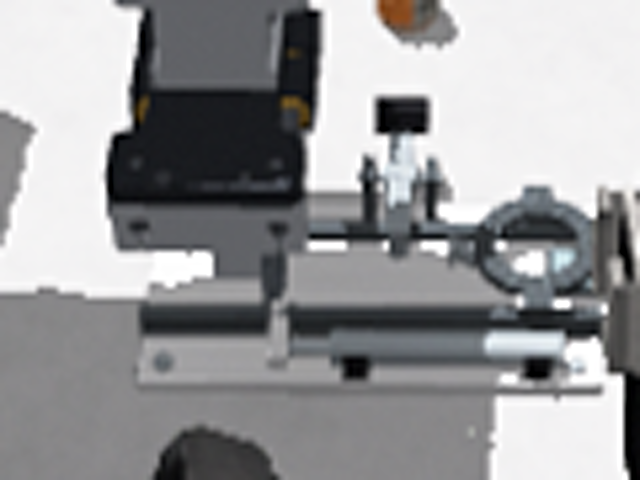

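The square slide is about 39 mm in (its bracket moved from col 170 to 278) and the key is up. I back off along the slide, then lift.

```bash
python3 -m creep '{"translation":[[-6,0.9,0],[-14,2,0],[-26,3.7,0],[-42,6,0],[-60,8.5,0]],"yaw":[0,0,0,0,0],"gripper":[255,255,255,255,255]}';python3 -m creep '{"translation":[[-10,1,10],[-20,2,40],[-30,3,75],[-30,3,110],[-30,3,140]],"yaw":[0,0,0,0,0],"gripper":[255,255,255,255,255]}';python3 -m creep '{"translation":[[-10,30,0],[-20,65,0],[-30,100,0],[-40,135,0],[-40,165,0]],"yaw":[0,0,0,0,0],"gripper":[255,255,255,255,255]}'; python3 - <<'E'
from h import *
from station import ctrl
o=ctrl.get_obs();print(o["force"],o["ee_pos"])
s=ctrl.camera("side");t=ctrl.camera("top")
r=lambda im,x,y,w,h:cv2.resize(im[y:y+h,x:x+w],(400,300),interpolation=cv2.INTER_CUBIC)
cv2.imwrite("pics/m9.png",np.vstack([np.hstack([r(t["pixels"],180,232,120,90),r(t["pixels"],340,232,120,90)]),np.hstack([r(s["pixels"],235,155,100,75),r(s["pixels"],245,270,100,75)])])[:,:,::-1])
E
```

```text
time_s: 7.73
ee_pos: [0.4146, -0.0604, 0.0077]
eef_rot: [3.141, -0.005, 2.995]
force: [-0.8, -0.0, 0.6]
grip_width: 0.0007
time_s: 8.15
ee_pos: [0.3839, -0.0573, 0.15]
eef_rot: [3.141, -0.003, 2.995]
force: [0.6, -0.7, -0.1]
grip_width: 0.0006
time_s: 8.57
ee_pos: [0.3421, 0.1092, 0.1501]
eef_rot: [3.141, -0.002, 2.995]
force: [1.1, 0.3, 0.3]
grip_width: 0.0001
[1.1232947  0.25367632 0.27072345] [0.34213777 0.10924588 0.15010661]
```

View pics/m9.png

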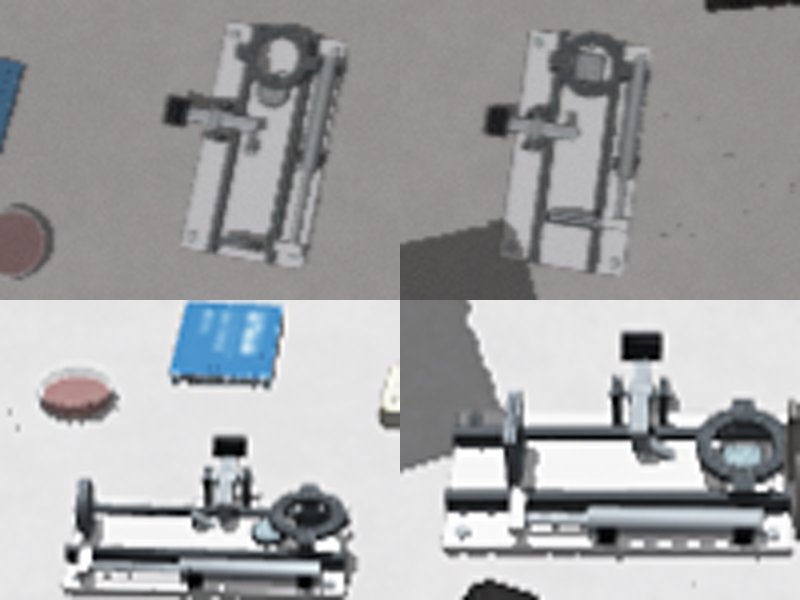

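The square slide rests at mid travel: its plate moved 51 px in the x4 crop, which is about 25 mm. The round slide is fully out, both keys are up, and the robot is clear. I'm handing in.

```bash
python3 -c "
from station import ctrl
print(ctrl.hand_in())"
```

```text
the job is handed in; nothing more can be done
None
```

The filter changeover is done and handed in at about 8.7 s; the hand-in reported no verdict. I pressed the round unit's key with closed fingertips until its slide sprang out. Then I pushed the square slide about 39 mm in and backed off, so it sprang back and latched.

**Last checks (top and side views):**
- The round slide is out and the square slide is at about 25 mm, measured by pixel shift.
- Both keys are up, and the fingers are clear with no steady contact force.
- The petri dish was in place in the last picture. I didn't measure any of the bystanders' positions at the end, and the bottle, coverslip box and mailer weren't in that picture.

**What disagreed:** with the gripper shut, the fingertips ended about 11–20 mm above the TCP, not 19 mm ahead of it as stated. The first key press therefore stopped in the air. I saw this in the pictures and corrected it by lowering until I felt contact.

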